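# Register the specimen carrier on the reader's dowels and start the reading

### The job

Pick up the specimen carrier (the plate with a window and two holes, not the blank cover plate) by its bridge handle and register it on the reader's sloping bed, both holes over the two dowels, so that it lies fully home and flush on the bed; the dowel strip may be set somewhat to one side, so look or feel for it. Then press the spring paddle right down to its stop to start the reading and let it come up again. Leave everything else where it stands.

Things in the scene. Friction and masses are not known exactly. Their poses are not given: they have to be found in the camera images.
- carrier_mid (a point): The specimen carrier: aluminium plate 170 mm (its y) x 90 mm (x) x 8 mm, about 0.35 kg (0.25 to 0.5), lying flat at the start. A 50 mm square window with a dark specimen; two round through holes, 15 mm diameter, on its y axis 65 mm either side of the middle; a bridge handle on top. Point: plate's middle, 25 mm above its underside; z out of its top. Same after a half turn.
- carrier_bar (a point): Centre of the carrier's bridge handle, 38 mm above the plate's underside, axes as the carrier's. The bar is 90 mm long (y), 14 mm thick (x), from 26 to 50 mm above the underside, open below between two legs (14 x 10 mm) 40 mm either side of the middle.
- bed: The reader's fixed sloping steel bed, 200 mm (y) x 110 mm (x), inclined 30 degrees, facing up and toward the robot. Origin: centre of its face, 65 mm above the table; x up the slope, y level along the slot, z out of the face at right angles. A white housing, 107 mm above the table, stands behind the bed's top edge (from 80 mm beyond the bed's centre, measured level).
- slot_mid (a point): Middle of the bed's slot, level with the face (= bed's origin). In the slot, a strip fixed 3 mm below the face carries two steel dowels 130 mm apart along y, at x = 0, square to the face, 20 mm above it: 12 mm diameter up to 12 mm, then tapering to an 8 mm flat tip. The strip sits anywhere within 15 mm of the middle along y: not reported, see or feel for it.
- paddle (a joint): angle of the spring start paddle, rad: 0 up (rest), 0.30 at its stop. Hinged at its edge away from the robot, rubber pad on its free end; pressed down. At the press point it takes about 5 N to start and 9 N at the stop; it springs back up by itself.
- paddle_press (a point): where to press the paddle: top of the rubber pad, 78 mm from the hinge, in the middle of its 66 mm width, moving with the paddle; at rest about 59 mm above the table, and it goes down about 23 mm to the stop.
- tin_mid (a point): dark closed tin, 76 mm across, 90 mm high; point at its centre. Bystander.
- driver: black-handled screwdriver 180 mm long, lying. Bystander.
- wipes: white soft-cornered box 100 x 160 x 50 mm; origin under its centre. Bystander.
- weight_mid (a point): plain steel cylinder weight, 44 mm across, 40 mm high; point at its centre. Bystander.
- cover_mid (a point): blank aluminium cover plate, outwardly like the carrier (170 x 90 x 8 mm, same bridge handle, 50 mm high overall) but solid: no window and no holes. Point on its middle line, 25 mm above its underside. Not wanted; bystander.
Things that resemble listed ones, but are neither listed nor needed, are in the scene too. What is shaped like the part that bears paddle but yellow is not meant. Leave any turquoise look-alike of the part that bears carrier_mid alone.

How it is judged:
By the outcome, as a careful person would: the job done as asked, in the order asked, and still so for the second after the job is handed in, with the robot touching nothing.
It also fails if it takes over 72 s, if anything falls off the work surface, if the arm or the gripper's body presses on something with over 40 N, if the wrist force passes 120 N, or if a joint passes its speed limit or range.

### The arm

A 6-joint arm with a two-finger parallel gripper is mounted at the origin on the work surface. World frame = base frame: x ahead of the robot, y to its left, z up, the work surface at z = 0. Lengths are in mm, angles in degrees, forces in N, time in s.
With the tool pointing down it reaches from about 350 to 850 mm from the base axis. Payload 8.1 kg.
Tool frame: the origin (TCP) lies at the centre of the arm's flange, where the gripper is bolted on; the fingertips stand 173 mm ahead of it and the grasp point (between the pads) lies 155 mm ahead of it; z points along the fingers, y is the line along which they close (so a half turn about z gives the same grasp; the last joint's range is limited). The gripper opens to 85 mm and grips with 20 to 120 N. Pads are 22 mm wide; open, the fingers measure 114 mm over their backs; the gripper's body (76 mm by 85 mm) begins 54 mm behind the grasp point. The pads swing forward as they close: fully open they stand 13 mm farther back than shut.
Start: joints at [60.481, 7.471, 85.268, -0, 87.261, -4.893], TCP at [249.994, 545.445, 404.692] pointing down, gripper open.
Joint ranges: [-169.43, 169.43], [-51.17, 129.36], [1.28, 143.12], [-76.62, 256.62], [0, 156.53], [-152.29, 152.29]. Speed limits (degrees/s): [136.94, 136.94, 159.86, 180, 180, 180].

### API

Orientations are given as [roll, pitch, yaw] about the fixed x, y, z axes, in that order (R = Rz(yaw) Ry(pitch) Rx(roll)).
In Python, from bench import * gives the robot as it stands.
- The arm moves only by the shell command python3 -m jog 'ROWS' [FORCE]. ROWS is text: rows parted by semicolons, each of 7 numbers parted by spaces: the shift along the tool's x, y, z scaled (see below), then the turn, a rotation vector about the tool's x, y, z scaled (see below), then the closure, from -1 (fully open) to 1 (shut). In form: tx ty tz wx wy wz hand; .... A call has 1 to 5 rows; each row shifts and turns the commanded pose from where the row before left it, along the tool's axes as they then stand; what a row does not reach is not made up. The controller multiplies each number of a shift by 0.1 m and each number of a turn by 60 degrees. A row lasts 1/8 s, in which the tool goes at most 62.5 mm and 10.7 degrees, less where a joint would pass 70% of its speed; a pose out of reach is approached as far as the arm can. A call with a number of a shift or a turn outside -1 to 1 is refused whole. A call with a gripper value outside its range is refused whole. The fingers move at their own pace and stop on an object; FORCE is the grip in N (left out, the last holds). Time passes only in rows, so rows that do not move let the fingers close. It gives the time, the measured TCP pose, the force, the opening and the grip force at its end, in the units of the state.
- sense(): the state, without advancing time (a new reading comes with each control period).
- snapshot(name): name is "side" or "top"; returns a dict with "img" (420x560x3 uint8, red, green, blue), "fx", "fy", "cx", "cy" (pixels), "extrinsics" (4x4, takes a point from camera to world coordinates). Camera axes: x right, y down, z forward; pixel columns grow to the right and rows downward; lengths in mm; the calibration is good to about 2 mm. A picture is of the moment at which its call begins. There is no depth.
- hand_in(): hands the job in; it is judged then, once.
The state is a dict: "time": time; "joint_pos": joint angles; "qd": joint speeds; "joint_efforts": joint torques, N m; "tool_pos": TCP position; "tcp_rot": TCP orientation; "ft_force": force on the tool from outside, world axes, zero at the start; "wrist_torque": the same for the moment, N m; "finger_gap": finger opening in mm; "grip_force": force on a finger pad.
Only numpy, scipy, OpenCV 4.12 (cv2) and the standard library are available. Lean on these libraries where they do the work, as an engineer would, in place of code of your own. Each camera call takes 0.05 s, during which the arm holds its last target. There are 200 camera calls.

## Working session

There is one attempt and no reset: what is moved stays moved. The work goes in short steps, Python scripts to look and compute and a shell command to move; the robot and the scene stay as the last step left them, time stands still between calls to the robot, and variables do not carry over. Pictures are saved under pics/ and viewed, at most 10 in all, crops included, and the job is handed in when it is done.

```bash
mkdir -p pics; ls; cat > look.py <<'E'
from bench import *
import cv2, sys, pickle
for n in sys.argv[2:]:
    s=snapshot(n); cv2.imwrite(f"pics/{n}{sys.argv[1]}.png",s["img"][:,:,::-1]); pickle.dump(s,open(f"pics/{n}{sys.argv[1]}.pkl","wb"))
    print(n,s["fx"],s["fy"],s["cx"],s["cy"],s["extrinsics"])
print({k:v for k,v in sense().items()})
E
python3 look.py 0 top side
```

```text
pics
top 447.7437271675895 447.7437271675895 283.0838731693139 208.44045774210687 [[-1.64047192e-02 -9.98280182e-01  5.62811158e-02  3.71566881e+02]
 [-9.99593114e-01  1.76878853e-02  2.23773296e-02  2.41910324e+01]
 [-2.33343386e-02 -5.58911220e-02 -9.98164160e-01  1.39712279e+03]
 [ 0.00000000e+00  0.00000000e+00  0.00000000e+00  1.00000000e+00]]
side 517.9257676444688 517.9257676444688 275.98582941310514 218.32233321049108 [[ 9.80769828e-01 -1.55794351e-01  1.17552813e-01  2.61354843e+02]
 [-1.94824464e-01 -7.45808134e-01  6.37035050e-01 -1.04379934e+03]
 [-1.15746175e-02 -6.47686921e-01 -7.61818667e-01  1.37901225e+03]
 [ 0.00000000e+00  0.00000000e+00  0.00000000e+00  1.00000000e+00]]
{'time': 0.1, 'joint_pos': array([ 6.04799322e+01,  7.51074612e+00,  8.53236294e+01,  1.24676763e-03,
        8.72613863e+01, -4.89492689e+00]), 'qd': array([-0.04855634, -0.05501754, -0.21060678, -0.09104187, -0.0080072 ,
       -0.06048615]), 'joint_efforts': array([ 1.10853398e-03, -5.70946991e+01, -5.01944482e+01, -1.01911917e-04,
        8.06491880e-03,  7.92900687e-05]), 'tool_pos': array([249.89890074, 545.25372257, 403.74379963]), 'tcp_rot': array([-1.79904694e+02, -9.41192545e-03,  1.55374791e+02]), 'ft_force': array([-0.08843551,  0.10888494, -0.70994261]), 'wrist_torque': array([0.00111713, 0.02254681, 0.01401169]), 'grip_force': 0.0, 'finger_gap': 85.38096464551772}
```

View pics/top0.png

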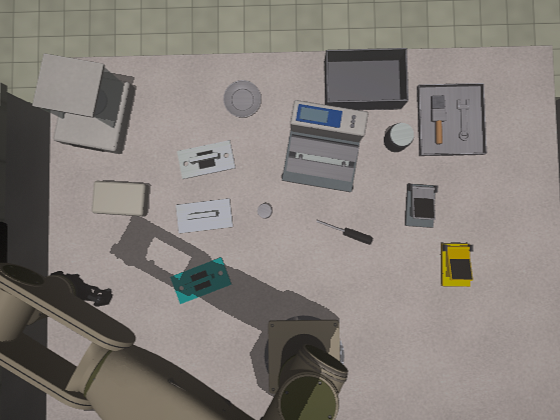

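View pics/side0.png

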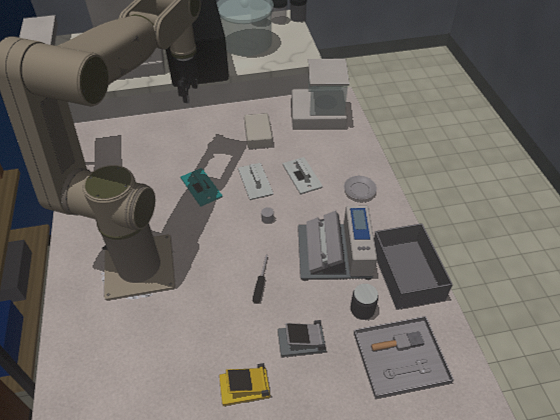

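The top view shows the carrier (window, holes) near (206,159), with the cover at (204,215) and a turquoise decoy at (202,280). The reader bed is near (320,162), the grey paddle at (422,205) and a yellow decoy at (456,264). Next I'll zoom in on the three that matter.

```bash
cat > crop.py <<'E'
import cv2, numpy as np
def tile(f,x,y,w,h,k):
    im=cv2.imread(f)[y:y+h,x:x+w]; im=cv2.resize(im,None,fx=k,fy=k,interpolation=cv2.INTER_CUBIC)
    for i in range(0,w,10):
        cv2.line(im,(i*k,0),(i*k,5 if (x+i)%50 else 14),(0,0,255),1)
        if (x+i)%20==0: cv2.putText(im,str(x+i),(i*k,22),0,.35,(0,0,255),1)
    for i in range(0,h,10):
        cv2.line(im,(0,i*k),(5,i*k),(0,0,255),1)
        if (y+i)%20==0: cv2.putText(im,str(y+i),(7,i*k+4),0,.35,(0,0,255),1)
    return im
E
python3 - <<'E'
from crop import *
a=np.hstack([tile("pics/top0.png",170,130,80,60,5),tile("pics/top0.png",280,130,80,60,5)])
b=np.hstack([tile("pics/side0.png",290,200,80,60,5),tile("pics/top0.png",390,170,80,60,5)])
cv2.imwrite("pics/c0.png",np.vstack([a,b]))
E
```

```text
(no output)
```

View pics/c0.png

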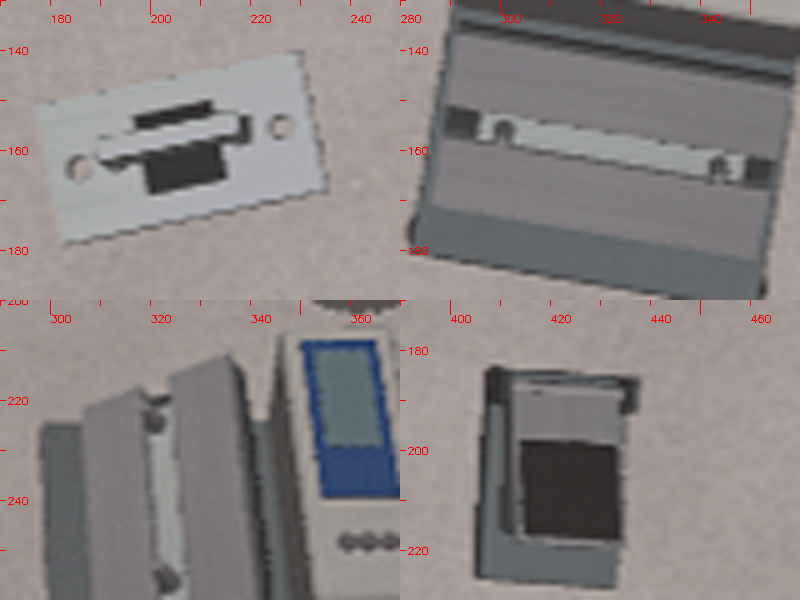

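```bash
cat > geo.py <<'E'
import numpy as np, pickle
from scipy.optimize import least_squares
from scipy.spatial.transform import Rotation as R
cam=lambda n:pickle.load(open(f"pics/{n}.pkl","rb"))
def proj(s,P):
    E=np.array(s["extrinsics"]); c=(np.atleast_2d(P)-E[:3,3])@E[:3,:3]
    return np.c_[s["fx"]*c[:,0]/c[:,2]+s["cx"],s["fy"]*c[:,1]/c[:,2]+s["cy"]]
def back(s,u,v,z):
    E=np.array(s["extrinsics"]); d=E[:3,:3]@[(u-s["cx"])/s["fx"],(v-s["cy"])/s["fy"],1]
    return E[:3,3]+d*(z-E[2,3])/d[2]
E
cat > m0.py <<'E'
from geo import *
T,S=cam("top0"),cam("side0")
def fit(M,px,x0,tilt=0,z=0):
    f=lambda p:(proj(T,(R.from_euler('ZY',[p[2],-tilt],degrees=True).apply(M)+[p[0],p[1],z]))-px).ravel()
    r=least_squares(f,x0); print(r.x.round(1),"res",r.fun.round(1)); return r.x
# carrier: corners (x,y) + holes at z=8; image left = +y, up = +x
print("carrier"); fit(np.array([[45,85,8],[45,-85,8],[-45,-85,8],[-45,85,8],[0,65,8],[0,-65,8.]]),
 [[177.2,150.8],[230,140.4],[235.4,168],[182.6,178.6],[185.6,163.4],[226.6,155.2]],[550,250,10])
print("bed"); b=fit(np.array([[55,100,0],[55,-100,0],[-55,-100,0],[-55,100,0.]]),
 [[291.8,137.6],[358.6,148],[351.6,182],[286.4,171]],[550,-50,-10],30,65)
Rb=R.from_euler('ZY',[b[2],-30],degrees=True); o=np.r_[b[:2],65]
for h in (0,8,20):
  for d in (0,):
    P=Rb.apply([[0,65+d,h],[0,-65+d,h]])+o; print(h,proj(T,P).round(1).tolist(),proj(S,P).round(1).tolist())
# slot ends
print("strip/slot rows",proj(T,Rb.apply([[0,100,0],[0,-100,0],[0,75,-3],[0,-75,-3]])+o).round(1).tolist())
print("pad",back(T,424.8,210,59),"hinge L/R",back(T,412,186.5,58),back(T,434.5,187,58))
print("side pad check",proj(S,back(T,424.8,210,59)))
print("cover",back(T,204,215,8))
E
python3 m0.py
```

```text
carrier
[608.4 294.2  10.2] res [-0.  -0.   0.  -0.2  0.   0.  -0.3  0.1  0.4  0.  -0.1  0.1]
bed
[589.9 -64.7 -10.5] res [-0.2 -0.5  0.3 -0.  -0.2  0.   0.1  0.5]
0 [[300.5, 156.5], [343.5, 163.4]] [[320.3, 224.4], [323.1, 256.4]]
8 [[300.3, 157.4], [343.5, 164.4]] [[319.2, 223.1], [322.0, 255.1]]
20 [[300.1, 158.8], [343.6, 165.9]] [[317.5, 221.1], [320.2, 253.1]]
strip/slot rows [[289.0, 154.6], [355.1, 165.3], [297.3, 155.6], [346.8, 163.6]]
pad [ 434.91330257 -366.89553016   59.        ] hinge L/R [ 505.82846965 -331.64937039   58.        ] [ 503.07518624 -398.22466672   58.        ]
side pad check [[295.04417692 333.149454  ]]
cover [433.77699852 302.32254647   8.        ]
```

```bash
cat > plan.py <<'E'
import sys
from geo import *
from bench import sense
def Rt(yaw,tilt=0): # tool y along thing's x (yaw), tool z = -thing's z, thing pitched up by tilt
    B=R.from_euler('ZY',[yaw,-tilt],degrees=True); return B*R.from_euler('x',180,degrees=True)*R.from_euler('z',90,degrees=True)*R.from_euler('z',180,degrees=True)
def plan(pos,Rg,n):
    s=sense(); p0=np.array(s["tool_pos"]); R0=R.from_euler('xyz',s["tcp_rot"],degrees=True)
    def f(x):
        p,r=p0,R0
        for _ in range(n): p=p+r.apply(x[:3]*100); r=r*R.from_rotvec(x[3:]*60,degrees=True)
        return np.r_[p-pos,(Rg.inv()*r).as_rotvec(degrees=True)]
    w=(R0.inv()*Rg).as_rotvec(degrees=True)/60/n
    x=least_squares(f,np.r_[R0.inv().apply(pos-p0)/100/n,w]).x
    print(n,"rows of",x.round(3),"|shift|mm",np.linalg.norm(x[:3])*100,"turn",np.linalg.norm(x[3:])*60,"err",abs(f(x)).max().round(3))
    return x
E
python3 - <<'E'
from plan import *
print(Rt(10.2).as_matrix().round(2))
plan(np.array([608.4,294.2,290]),Rt(10.2),10)
# subpixel dowel/strip look in the top image
import cv2
T=cam("top0"); g=cv2.cvtColor(T["img"],cv2.COLOR_RGB2GRAY).astype(np.float32)
Rb=R.from_euler('ZY',[-10.5,-30],degrees=True); o=np.array([589.9,-64.7,65])
ys=np.arange(104,-105,-2.)
for x,h in((0,-3),(3,-3),(-6,12)):
    P=proj(T,Rb.apply(np.c_[np.full_like(ys,x),ys,np.full_like(ys,h)])+o).astype(np.float32)
    v=cv2.remap(g,P[:,0],P[:,1],cv2.INTER_LINEAR).ravel().astype(int); print(x,h,[*zip(ys.astype(int).tolist(),v.tolist())][:30],[*zip(ys.astype(int).tolist(),v.tolist())][-30:])
E
```

```text
[[-0.18  0.98  0.  ]
 [ 0.98  0.18 -0.  ]
 [-0.   -0.   -1.  ]]
10 rows of [-0.44   0.114  0.114 -0.     0.     0.092] |shift|mm 46.88608841419668 turn 5.517487511439358 err 0.0
0 -3 [(104, 95), (102, 82), (100, 67), (98, 64), (96, 63), (94, 64), (92, 63), (90, 63), (88, 63), (86, 61), (84, 74), (82, 98), (80, 130), (78, 152), (76, 163), (74, 145), (72, 118), (70, 80), (68, 82), (66, 86), (64, 81), (62, 96), (60, 119), (58, 150), (56, 159), (54, 160), (52, 159), (50, 159), (48, 160), (46, 160)] [(-46, 155), (-48, 154), (-50, 154), (-52, 154), (-54, 155), (-56, 143), (-58, 121), (-60, 82), (-62, 76), (-64, 82), (-66, 81), (-68, 94), (-70, 111), (-72, 136), (-74, 149), (-76, 154), (-78, 135), (-80, 99), (-82, 56), (-84, 60), (-86, 61), (-88, 61), (-90, 61), (-92, 64), (-94, 69), (-96, 83), (-98, 94), (-100, 103), (-102, 122), (-104, 142)]
3 -3 [(104, 95), (102, 81), (100, 69), (98, 63), (96, 62), (94, 63), (92, 63), (90, 62), (88, 62), (86, 61), (84, 73), (82, 96), (80, 132), (78, 153), (76, 161), (74, 145), (72, 115), (70, 80), (68, 78), (66, 77), (64, 77), (62, 93), (60, 117), (58, 1
[... 424 characters left out ...]
12 [(104, 106), (102, 113), (100, 119), (98, 125), (96, 126), (94, 127), (92, 127), (90, 124), (88, 122), (86, 121), (84, 121), (82, 121), (80, 123), (78, 125), (76, 125), (74, 125), (72, 125), (70, 124), (68, 125), (66, 124), (64, 123), (62, 123), (60, 124), (58, 124), (56, 125), (54, 122), (52, 120), (50, 118), (48, 118), (46, 118)] [(-46, 117), (-48, 120), (-50, 124), (-52, 125), (-54, 123), (-56, 118), (-58, 110), (-60, 109), (-62, 112), (-64, 121), (-66, 123), (-68, 124), (-70, 125), (-72, 123), (-74, 120), (-76, 117), (-78, 116), (-80, 116), (-82, 116), (-84, 119), (-86, 123), (-88, 126), (-90, 124), (-92, 121), (-94, 116), (-96, 106), (-98, 101), (-100, 116), (-102, 138), (-104, 156)]
```

```bash
python3 -m jog '-0.44 0.114 0.114 0 0 0.092 -1; -0.44 0.114 0.114 0 0 0.092 -1; -0.44 0.114 0.114 0 0 0.092 -1; -0.44 0.114 0.114 0 0 0.092 -1; -0.44 0.114 0.114 0 0 0.092 -1' 60
python3 -m jog '-0.44 0.114 0.114 0 0 0.092 -1; -0.44 0.114 0.114 0 0 0.092 -1; -0.44 0.114 0.114 0 0 0.092 -1; -0.44 0.114 0.114 0 0 0.092 -1; -0.44 0.114 0.114 0 0 0.092 -1' 
python3 -m jog '0 0 0 0 0 0 -1;0 0 0 0 0 0 -1'
python3 look.py 1 top side >/dev/null
python3 - <<'E'
from plan import *
plan(np.array([608.4,294.2,193]),Rt(10.2),4)
from crop import *
cv2.imwrite("pics/c1.png",np.hstack([tile("pics/top1.png",150,110,100,100,4),tile("pics/side1.png",260,120,100,100,4)]))
E
```

```text
time: 0.72
tool_pos: [461.1, 463.4, 346.6]
tcp_rot: [-179.9, -0.0, 127.6]
ft_force: [0.0, 0.6, -0.1]
finger_gap: 85.5
grip_force: 0.0
time: 1.35
tool_pos: [609.1, 293.7, 289.6]
tcp_rot: [-179.9, 0.0, 100.0]
ft_force: [1.0, 0.2, -0.8]
finger_gap: 85.7
grip_force: 0.0
time: 1.6
tool_pos: [608.3, 295.1, 290.3]
tcp_rot: [-179.9, -0.0, 100.2]
ft_force: [-1.0, 0.3, 0.3]
finger_gap: 85.1
grip_force: 0.0
4 rows of [-0.005  0.     0.245  0.    -0.     0.   ] |shift|mm 24.4957720361351 turn 0.01943737386299204 err 0.0
```

View pics/c1.png

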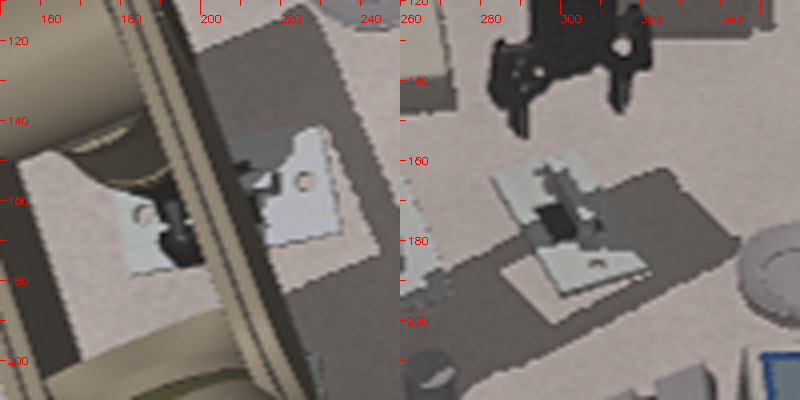

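The top view shows the gripper over the carrier, with both holes still visible at (183,164) and (223,155). In the side view the fingers at (289,150) and (313,145) straddle the bar at (300,170), so I can descend and grip.

```bash
python3 -m jog '-0.005 0 0.25 0 0 0 -1; -0.005 0 0.25 0 0 0 -1; -0.005 0 0.24 0 0 0 -1; 0 0 0.23 0 0 0 -1; 0 0 0 0 0 0 -1'
python3 -m jog '0 0 0 0 0 0 1;0 0 0 0 0 0 1;0 0 0 0 0 0 1;0 0 0 0 0 0 1;0 0 0 0 0 0 1' 80
python3 -m jog '0 0 0 0 0 0 1;0 0 0 0 0 0 1;0 0 0 0 0 0 1;0 0 0 0 0 0 1;0 0 0 0 0 0 1'
python3 -m jog '0 0 -0.1 0 0 0 1;0 0 -0.25 0 0 0 1;0 0 -0.5 0 0 0 1;0 0 -0.5 0 0 0 1;0 0 0 0 0 0 1'
```

```text
time: 2.33
tool_pos: [607.3, 293.8, 191.1]
tcp_rot: [-179.8, 0.0, 100.2]
ft_force: [-0.0, 0.5, -0.6]
finger_gap: 85.5
grip_force: 0.0
time: 2.95
tool_pos: [609.3, 293.6, 194.8]
tcp_rot: [179.9, -0.0, 100.2]
ft_force: [0.7, -0.5, 5.6]
finger_gap: 12.7
grip_force: 79.8
time: 3.58
tool_pos: [609.3, 293.6, 194.8]
tcp_rot: [179.9, -0.0, 100.2]
ft_force: [-0.3, -0.2, 5.5]
finger_gap: 12.9
grip_force: 79.8
time: 4.2
tool_pos: [610.1, 294.1, 335.2]
tcp_rot: [179.5, -0.1, 100.2]
ft_force: [0.1, -0.3, -2.0]
finger_gap: 12.9
grip_force: 78.8
```

```bash
cat > bed.py <<'E'
from plan import *
Rb=R.from_euler('ZY',[-10.5,-30],degrees=True); O=np.array([589.9,-64.7,65])
def bedpose(x,y,h): return O+Rb.apply([x,y,194.8+h])
def now():
    s=sense(); p=Rb.inv().apply(np.array(s["tool_pos"])-O)-[0,0,194.8]; F=Rb.inv().apply(s["ft_force"])
    print("bed x,y,h",p.round(2),"F bed",F.round(1),"rot err",(Rt(-10.5,30).inv()*R.from_euler('xyz',s["tcp_rot"],degrees=True)).as_rotvec(degrees=True).round(2),"M",np.round(s["wrist_torque"],2),"gap",s["finger_gap"],"t",s["time"])
E
python3 -c "
from bed import *
print(Rt(-10.5,30).as_matrix().round(2)); plan(bedpose(0,1,60),Rt(-10.5,30),10)"
```

```text
[[ 0.18  0.85  0.49]
 [ 0.98 -0.16 -0.09]
 [-0.    0.5  -0.87]]
10 rows of [-0.332 -0.162  0.017 -0.049 -0.009  0.034] |shift|mm 37.002414066027534 turn 3.5891950376296635 err 0.0
```

```bash
python3 -m jog '-0.2 -0.1 0.01 -0.03 -0.005 0.02 1; -0.332 -0.162 0.017 -0.049 -0.009 0.034 1; -0.332 -0.162 0.017 -0.049 -0.009 0.034 1;-0.332 -0.162 0.017 -0.049 -0.009 0.034 1;-0.332 -0.162 0.017 -0.049 -0.009 0.034 1' >/dev/null
python3 -m jog '-0.332 -0.162 0.017 -0.049 -0.009 0.034 1; -0.332 -0.162 0.017 -0.049 -0.009 0.034 1; -0.332 -0.162 0.017 -0.049 -0.009 0.034 1;-0.332 -0.162 0.017 -0.049 -0.009 0.034 1;-0.332 -0.162 0.017 -0.049 -0.009 0.034 1'
python3 -c "
from bed import *
plan(bedpose(0,1,60),Rt(-10.5,30),2)"
```

```text
time: 5.45
tool_pos: [467.7, -28.9, 281.4]
tcp_rot: [151.5, 0.2, 80.1]
ft_force: [1.4, -0.1, -3.5]
finger_gap: 12.9
grip_force: 78.9
2 rows of [-0.06   0.007 -0.02  -0.013 -0.001  0.005] |shift|mm 6.330194771111097 turn 0.8294656253881135 err 0.0
```

```bash
python3 -m jog '-0.06 0.007 -0.02 -0.013 -0.001 0.005 1; -0.06 0.007 -0.02 -0.013 -0.001 0.005 1; 0 0 0 0 0 0 1; 0 0 0 0 0 0 1' >/dev/null
python3 -c "from bed import *
now(); plan(bedpose(0,1,60),Rt(-10.5,30),1)"
python3 look.py 2 top side >/dev/null
python3 - <<'E'
from crop import *
cv2.imwrite("pics/c2.png",np.hstack([tile("pics/top2.png",270,120,100,100,4),tile("pics/side2.png",270,180,100,100,4)]))
E
```

```text
bed x,y,h [ 2.9   2.41 61.19] F bed [-1.  -0.5 -2.2] rot err [-0.13  0.09 -0.08] M [ 0.03  0.52 -0.03] gap 12.477802955541126 t 5.95
1 rows of [-0.014 -0.029  0.012  0.002 -0.001  0.001] |shift|mm 3.4393606582379 turn 0.17823540964376222 err 0.0
```

View pics/c2.png

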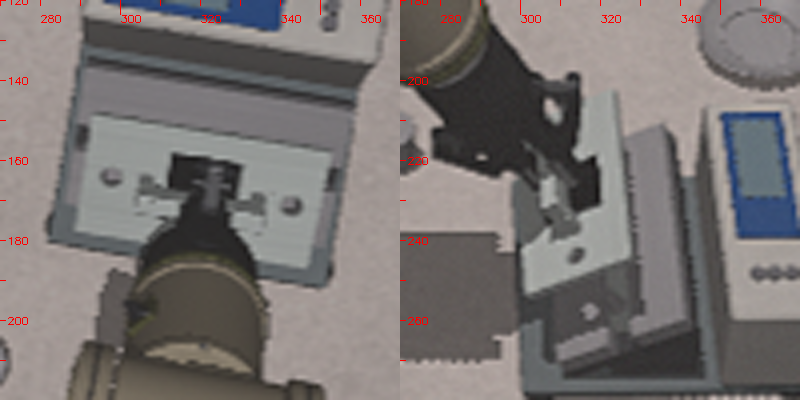

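The top view shows the carrier held parallel above the bed, holes at about (297.5,164) and (342.8,171.3). The side view shows clear space under it and a dowel near (317,258). I'll fit how it sits in the hand.

```bash
cat > m2.py <<'E'
from bed import *
T=cam("top2")
M=np.array([[45,85,8],[45,-85,8],[-45,-85,8],[-45,85,8],[0,65,8],[0,-65,8.]])
px=np.array([[294.25,148.25],[353,158],[347.75,187.5],[288.75,178],[297.5,164],[342.75,171.3]])
B=np.array([2.9,2.41,61.2])
P=lambda p:proj(T,O+Rb.apply(R.from_euler('zy',[p[2],p[3]],degrees=True).apply(M)+B+[p[0],p[1],0]))
for free in (3,4):
    r=least_squares(lambda p:(P(np.r_[p,np.zeros(4-free)])-px).ravel(),np.zeros(free)); print("in-hand dx dy yaw pitch",r.x.round(2),r.fun.round(1))
E
python3 m2.py
```

```text
in-hand dx dy yaw pitch [-2.04 -0.09  0.05] [-0.8  0.1  0.3  0.1 -0.8 -0.5  0.3 -0.4  0.6  0.3  0.4  0.3]
in-hand dx dy yaw pitch [-2.6  -0.1   0.03  4.2 ] [-0.7 -0.2  0.2 -0.3 -0.7 -0.   0.2 -0.1  0.6  0.3  0.4  0.3]
```

```bash
cat >> m2.py <<'E'
S=cam("side2")
print("bed corners side pred",proj(S,O+Rb.apply([[55,100,0],[-55,100,0],[0,65,0],[0,-65,0]])).round(1).tolist(),"seen 335.6,211 307,221")
idx=[0,1,2,5]; ps=np.array([[324.25,203],[328,245.5],[300.75,253.25],[313.75,243.75]])
print("pred side",proj(S,O+Rb.apply(M[idx]+B)).round(1).tolist())
def res(p):
    W=O+Rb.apply(R.from_euler('zyx',[p[3],p[4],p[5]],degrees=True).apply(M)+B+p[:3])
    return np.r_[(proj(T,W)-px).ravel(),(proj(S,W[idx])-ps).ravel()]
r=least_squares(res,np.zeros(6)); print("dx dy dh yaw pitch roll",r.x.round(2),r.fun.round(1))
E
python3 m2.py
```

```text
in-hand dx dy yaw pitch [-2.04 -0.09  0.05] [-0.8  0.1  0.3  0.1 -0.8 -0.5  0.3 -0.4  0.6  0.3  0.4  0.3]
in-hand dx dy yaw pitch [-2.6  -0.1   0.03  4.2 ] [-0.7 -0.2  0.2 -0.3 -0.7 -0.   0.2 -0.1  0.6  0.3  0.4  0.3]
bed corners side pred [[334.4, 210.7], [305.0, 221.9], [320.3, 224.4], [323.1, 256.4]] seen 335.6,211 307,221
pred side [[323.4, 202.3], [327.5, 244.5], [301.0, 253.9], [313.7, 244.0]]
dx dy dh yaw pitch roll [-1.8   0.02  0.23  0.06  5.63  0.21] [-0.7 -0.6  0.3 -0.8 -0.7 -0.3  0.2 -0.2  0.6  0.   0.4  0.  -0.7  0.1
 -0.2 -0.1 -0.6  0.  -0.3  0.4]
```

```bash
python3 - <<'E'
from bed import *
import cv2
T=cam("top0"); g=cv2.cvtColor(T["img"],cv2.COLOR_RGB2GRAY).astype(np.float32)
def prof(xs,ys,h=0):
    v=0
    for y in ys:
        P=proj(T,O+Rb.apply(np.c_[xs,np.full_like(xs,y),np.full_like(xs,h)])).astype(np.float32); v=v+cv2.remap(g,P[:,0],P[:,1],cv2.INTER_LINEAR).ravel()
    return [*zip(xs.astype(int).tolist(),(v/len(ys)).astype(int).tolist())]
print("slot",prof(np.arange(-20,21,2.),range(-45,46,3)))
print("slot ends",prof(np.arange(-20,21,2.),[-92,-90,-88,88,90,92]))
print("edges",prof(np.arange(-70,-40,2.),range(-80,81,4)),prof(np.arange(44,76,2.),range(-80,81,4)))
E
sed -i 's/M=np.array.*/M=np.array([[45,85,0],[45,-85,0],[-45,-85,8],[-45,85,8],[0,65,8],[0,-65,8.]])/; s/\[2.9,2.41,61.2\]/[2.9,2.41,61.2]/' m2.py; python3 m2.py
```

```text
slot [(-20, 126), (-18, 126), (-16, 126), (-14, 125), (-12, 125), (-10, 118), (-8, 104), (-6, 117), (-4, 145), (-2, 154), (0, 156), (2, 158), (4, 158), (6, 157), (8, 157), (10, 148), (12, 127), (14, 121), (16, 122), (18, 124), (20, 125)]
slot ends [(-20, 124), (-18, 124), (-16, 123), (-14, 124), (-12, 125), (-10, 122), (-8, 100), (-6, 81), (-4, 77), (-2, 71), (0, 64), (2, 63), (4, 62), (6, 62), (8, 60), (10, 66), (12, 96), (14, 116), (16, 123), (18, 124), (20, 124)]
edges [(-70, 102), (-68, 102), (-66, 102), (-64, 102), (-62, 102), (-60, 102), (-58, 101), (-56, 102), (-54, 108), (-52, 118), (-50, 123), (-48, 124), (-46, 125), (-44, 126), (-42, 125)] [(44, 124), (46, 125), (48, 124), (50, 124), (52, 124), (54, 124), (56, 112), (58, 90), (60, 75), (62, 61), (64, 62), (66, 86), (68, 99), (70, 100), (72, 91), (74, 75)]
in-hand dx dy yaw pitch [-3.03 -0.2   0.02] [-0.6 -0.5  0.2 -0.6 -0.8 -0.1  0.3 -0.1  0.6  0.6  0.4  0.7]
in-hand dx dy yaw pitch [-3.05 -0.2   0.02  0.27] [-0.6 -0.5  0.2 -0.6 -0.8 -0.1  0.3 -0.1  0.6  0.6  0.4  0.7]
bed corners side pred [[334.4, 210.7], [305.0, 221.9], [320.3, 224.4], [323.1, 256.4]] seen 335.6,211 307,221
pred side [[324.5, 203.7], [328.6, 245.9], [301.0, 253.9], [313.7, 244.0]]
dx dy dh yaw pitch roll [-0.98  0.03  3.18  0.04  0.33  0.35] [-0.7 -0.8  0.3 -1.  -0.7 -0.4  0.2 -0.3  0.5  0.4  0.4  0.4 -0.5  0.2
  0.   0.  -0.5  0.3 -0.8 -0.1]
```

```bash
sed -i 's/\[589.9,-64.7,65\]/[591.6,-65.0,65]/' bed.py; python3 -c "
from bed import *
now(); plan(bedpose(2.5,1,25),Rt(-10.5,30),4)"
```

```text
bed x,y,h [ 1.25  2.39 61.95] F bed [-2.5 -0.3 -2. ] rot err [-0.12  0.09 -0.09] M [0.07 0.54 0.05] gap 12.897965199416868 t 6.05
4 rows of [-0.004  0.003  0.092  0.001 -0.     0.   ] |shift|mm 9.250491797518299 turn 0.04357023293399968 err 0.0
```

```bash
python3 -m jog '-0.004 0.003 0.092 0.001 0 0 1;-0.004 0.003 0.092 0.001 0 0 1;-0.004 0.003 0.092 0.001 0 0 1;-0.004 0.003 0.092 0.001 0 0 1;0 0 0 0 0 0 1' >/dev/null
python3 -c "from bed import *
now()"
python3 look.py 3 top side >/dev/null
python3 - <<'E'
from crop import *
cv2.imwrite("pics/c3.png",np.hstack([tile("pics/top3.png",280,130,80,80,5),tile("pics/side3.png",285,190,80,80,5)]))
E
```

```text
bed x,y,h [ 1.55  0.23 24.18] F bed [-1.9 -0.4 -2.1] rot err [ 0.23  0.06 -0.03] M [ 0.05  0.53 -0.  ] gap 12.71293822283616 t 6.675
```

View pics/c3.png

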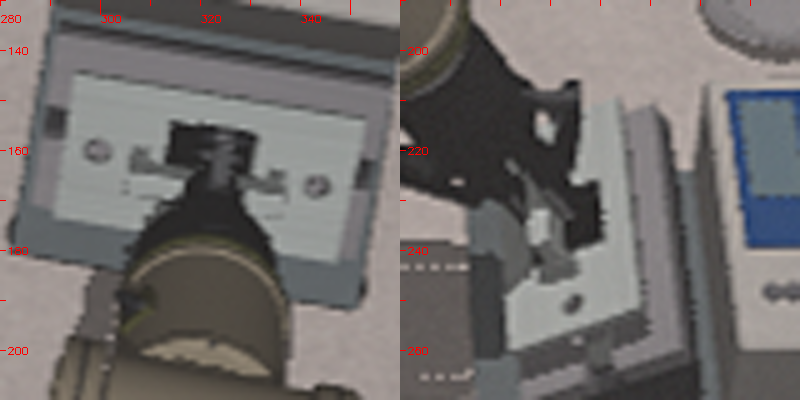

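The top view shows the holes at (299.4,159.8) and (343.4,167.2), each with a dowel tip inside it. The side view shows the plate parallel, just above the bed.

```bash
python3 - <<'E'
from bed import *
T=cam("top3");S=cam("side3"); B=np.array([1.55,.23,24.18])
M=np.array([[45,85,8],[45,-85,8],[-45,-85,8],[-45,85,8],[0,65,8],[0,-65,8.]])
M[:2,2]=0
px=np.array([[280+72/5,130+72/5],[280+365/5,130+120/5],[280+340/5,130+263/5],[280+53/5,130+217/5],[299.4,159.8],[343.4,167.2]])
print("pred",proj(T,O+Rb.apply(M+B)).round(1).tolist()); print("seen",px.round(1).tolist())
for dh in (0,3):
  r=least_squares(lambda p:(proj(T,O+Rb.apply(R.from_euler('z',p[2],degrees=True).apply(M)+B+[p[0],p[1],dh]))-px).ravel(),np.zeros(3)); print("dh",dh,"dx dy yaw",r.x.round(2),r.fun.round(1))
# side: hole, lower right top-face corner (-y), lower left, upper right
idx=[5,1,2,0]; Ms=M.copy(); Ms[:,2]=8
print("side pred",proj(S,O+Rb.apply(Ms[idx]+B)).round(1).tolist(),"seen",[[285+172/5,190+302/5],[285+242/5,190+308/5],[285+108/5,190+350/5],[285+222/5,190+97/5]])
print("bed side pred",proj(S,O+Rb.apply([[55,100,0],[55,-100,0]])).round(1).tolist(),"seen",[[285+255/5,190+105/5],[285+290/5,190+347/5]])
# inside the holes: grey minimum positions
import cv2
g=cv2.cvtColor(T["img"],cv2.COLOR_RGB2GRAY)
print(g[156:165,294:306]); print(g[163:172,338:350])
E
```

```text
pred [[295.6, 142.6], [353.6, 152.0], [347.5, 181.4], [291.0, 172.1], [299.9, 159.1], [343.8, 166.3]]
seen [[294.4, 144.4], [353.0, 154.0], [348.0, 182.6], [290.6, 173.4], [299.4, 159.8], [343.4, 167.2]]
dh 0 dx dy yaw [-4.2   0.51  0.29] [ 0.7 -0.3  0.1 -0.8 -0.8 -0.1  0.1  0.1  0.1  0.7 -0.1  0.3]
dh 3 dx dy yaw [-3.08  0.63  0.29] [ 0.6 -0.3  0.1 -0.8 -0.8 -0.   0.   0.1  0.   0.7 -0.   0.3]
side pred [[319.4, 250.9], [333.1, 251.5], [306.9, 260.7], [328.7, 209.4]] seen [[319.4, 250.4], [333.4, 251.6], [306.6, 260.0], [329.4, 209.4]]
bed side pred [[335.0, 210.7], [340.7, 260.1]] seen [[336.0, 211.0], [343.0, 259.4]]
[[154 153 154 152 153 152 152 151 151 151 152 152]
 [151 148 148 149 145 136 144 154 155 154 153 153]
 [152 152 147 117  78 100 118 131 150 151 151 152]
 [154 154 131 102 122 119 117 118 135 152 151 151]
 [152 154 133 104 122 121 121 114 130 155 154 148]
 [150 151 137 100  76  96 104  92 133 154 155 135]
 [151 151 154 148 125 112 118 132 154 152 154 135]
 [149 149 149 151 153 153 154 153 153 153 154 130]
 [148 149 150 150 151 151 151 150 150 151 153 140]]
[[155 154 154 155 156 156 156 157 157 155 155 155]
 [158 158 157 156 156 155 154 154 154 154 155 157]
 [156 155 152 128 106 115 107 130 158 156 155 158]
 [152 152 141 103  80 110  97  96 143 156 156 158]
 [156 155 138 113 123 123 101  87 130 152 152 146]
 [158 157 139 109 115 101  67  96 137 153 153 150]
 [157 155 155 142 115 113 128 145 158 155 155 145]
 [157 157 158 158 158 157 155 155 154 154 154 144]
 [155 154 153 155 154 155 156 156 157 157 157 142]]
```

```bash
python3 -m jog '0 0.014 0.01 -0.003 0 0 1;0 0 0.02 0 0 0 1;0 0 0.02 0 0 0 1; 0 0 0 0 0 0 1' >/dev/null; python3 -c "from bed import *
now()"
python3 -m jog '0 0 0.02 0 0 0 1;0 0 0.02 0 0 0 1; 0 0 0 0 0 0 1' >/dev/null; python3 -c "from bed import *
now()"
```

```text
bed x,y,h [ 3.54  0.31 20.04] F bed [-1.3 -0.8 -2.4] rot err [-0.06  0.06 -0.04] M [0.11 0.5  0.02] gap 12.622221257587489 t 7.275
bed x,y,h [ 3.51  0.32 15.97] F bed [-1.2  1.2 -2.6] rot err [-0.05  0.06 -0.04] M [ 0.02  0.54 -0.01] gap 12.70501482821073 t 7.65
```

```bash
for i in 1; do python3 -m jog '0 0 0.015 0 0 0 1;0 0 0.015 0 0 0 1; 0 0 0 0 0 0 1' >/dev/null; python3 -c "from bed import *
now()"; done
python3 -m jog '0 0 0.015 0 0 0 1;0 0 0.015 0 0 0 1; 0 0 0 0 0 0 1' >/dev/null; python3 -c "from bed import *
now()"
```

```text
bed x,y,h [ 3.45  0.27 12.98] F bed [-2.5 -0.4 -3.6] rot err [-0.04  0.05 -0.04] M [-0.01  0.78 -0.1 ] gap 12.509230932650834 t 8.025
bed x,y,h [3.18 0.15 9.83] F bed [-3.9 -3.2 -2.6] rot err [-0.01  0.04 -0.04] M [-0.28  1.18 -0.47] gap 12.625072878965598 t 8.4
```

```bash
python3 -m jog '-0.01 -0.013 0 0 0 0 1;0 0 0.01 0 0 0 1;0 0 0.015 0 0 0 1; 0 0 0 0 0 0 1' >/dev/null; python3 -c "from bed import *
now()"
python3 -m jog '0 0 0.015 0 0 0 1;0 0 0.01 0 0 0 1; 0 0 0 0 0 0 1' >/dev/null; python3 -c "from bed import *
now()"
```

```text
bed x,y,h [ 2.62 -0.6   7.69] F bed [-1.6 -0.5 -2.5] rot err [-0.11  0.07 -0.04] M [ 0.12  0.57 -0.06] gap 12.609465812840448 t 8.9
bed x,y,h [ 2.49 -0.66  5.14] F bed [-1.8 -0.4 -1.5] rot err [-0.09  0.06 -0.05] M [ 0.1   0.52 -0.  ] gap 12.489145412892498 t 9.275
```

No side load now, so the dowels are in the holes. I'll go down to the face.

```bash
python3 -m jog '0 0 0.015 0 0 0 1;0 0 0.01 0 0 0 1; 0 0 0 0 0 0 1' >/dev/null; python3 -c "from bed import *
now()"
python3 -m jog '0 0 0.015 0 0 0 1;0 0 0.01 0 0 0 1; 0 0 0 0 0 0 1' >/dev/null; python3 -c "from bed import *
now()"
python3 -m jog '0 0 0.01 0 0 0 1;0 0 0.01 0 0 0 1; 0 0 0 0 0 0 1' >/dev/null; python3 -c "from bed import *
now()"
```

```text
bed x,y,h [ 2.32 -0.67  2.57] F bed [-1.7 -0.2 -3.2] rot err [-0.07  0.06 -0.04] M [0.06 0.5  0.06] gap 12.811727716532278 t 9.65
bed x,y,h [ 2.3  -0.67  0.06] F bed [-2.2 -0.4 -2.1] rot err [-0.06  0.06 -0.04] M [ 0.09  0.52 -0.05] gap 12.713762062093805 t 10.025
bed x,y,h [ 2.68 -0.63 -1.03] F bed [-10.3  -0.5  23.3] rot err [-0.03  0.06 -0.06] M [ 0.09  1.81 -0.17] gap 12.63838066728759 t 10.4
```

```bash
python3 -m jog '0 0 -0.006 0 0 0 1;0 0 0 0 0 0 0;0 0 0 0 0 0 0;0 0 0 0 0 0 0;0 0 0 0 0 0 0'
python3 -c "from bed import *
now()"
python3 -m jog '0 0 -0.1 0 0 0 0;0 0 -0.3 0 0 0 0;0 0 -0.5 0 0 0 0;0 0 -0.5 0 0 0 0;0 0 0 0 0 0 0'
python3 look.py 4 top side >/dev/null
python3 - <<'E'
from crop import *
cv2.imwrite("pics/c4.png",np.hstack([tile("pics/top4.png",280,130,80,80,5),tile("pics/side4.png",285,190,80,80,5)]))
from plan import *
plan(np.array([434.9,-366.9,300]),Rt(0),8)
E
```

```text
time: 11.02
tool_pos: [498.5, -48.4, 234.0]
tcp_rot: [149.9, -0.0, 79.6]
ft_force: [-0.1, 0.3, -0.1]
finger_gap: 42.8
grip_force: 0.0
bed x,y,h [ 2.58 -0.68 -1.18] F bed [-0.2  0.3 -0. ] rot err [-0.1   0.06 -0.04] M [0.   0.22 0.02] gap 42.75203965163888 t 11.025
time: 11.65
tool_pos: [429.4, -35.7, 361.1]
tcp_rot: [149.3, -0.0, 79.6]
ft_force: [0.5, 0.4, 0.1]
finger_gap: 42.8
grip_force: 0.0
8 rows of [-0.41   0.026  0.086  0.063  0.006 -0.021] |shift|mm 42.016423769956006 turn 3.9947207006746255 err 0.0
```

View pics/c4.png

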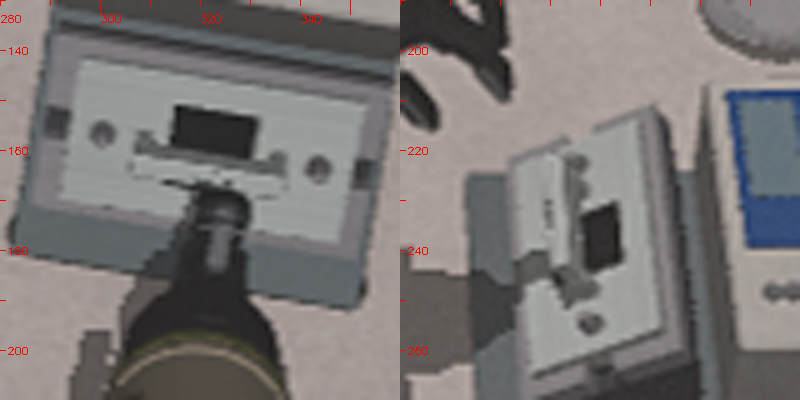

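The carrier lies flat on the bed. In the top view its holes are at (300.4,156.6) and (343.8,164) with dowels in them, and the side view shows an even margin all round. Next is the paddle.

```bash
python3 -m jog '-0.41 0.026 0.086 0.063 0.006 -0.021 1;-0.41 0.026 0.086 0.063 0.006 -0.021 1;-0.41 0.026 0.086 0.063 0.006 -0.021 1;-0.41 0.026 0.086 0.063 0.006 -0.021 1;-0.41 0.026 0.086 0.063 0.006 -0.021 1' >/dev/null
python3 -m jog '-0.41 0.026 0.086 0.063 0.006 -0.021 1;-0.41 0.026 0.086 0.063 0.006 -0.021 1;-0.41 0.026 0.086 0.063 0.006 -0.021 1;0 0 0 0 0 0 1;0 0 0 0 0 0 1'
python3 -c "
from plan import *
plan(np.array([433,-366,242]),Rt(0),3)"
```

```text
time: 13.0
tool_pos: [434.5, -365.8, 295.9]
tcp_rot: [-179.7, -0.4, 89.9]
ft_force: [-0.1, 1.3, 0.3]
finger_gap: 0.1
grip_force: 0.0
3 rows of [-0.001 -0.004  0.18  -0.002 -0.002 -0.001] |shift|mm 17.982724317385284 turn 0.16641093697537274 err 0.0
```

```bash
python3 -m jog '0 -0.004 0.18 -0.002 -0.002 0 1;0 -0.004 0.18 -0.002 -0.002 0 1;0 -0.004 0.18 -0.002 -0.002 0 1;0 0 0 0 0 0 1'
python3 look.py 5 top side >/dev/null
python3 - <<'E'
from crop import *
cv2.imwrite("pics/c5.png",np.hstack([tile("pics/top5.png",380,165,80,80,5),tile("pics/side5.png",260,290,80,80,5)]))
E
```

```text
time: 13.5
tool_pos: [432.6, -365.2, 241.2]
tcp_rot: [-180.0, -0.0, 89.9]
ft_force: [-1.2, 0.1, -0.1]
finger_gap: 0.1
grip_force: 0.0
```

View pics/c5.png

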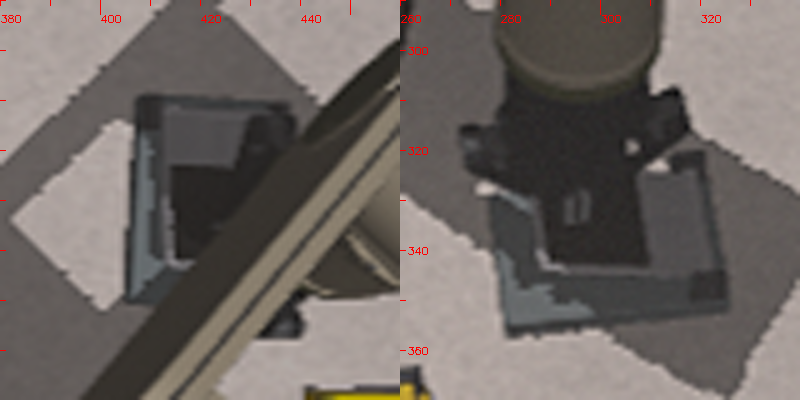

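In the side view the closed tips at (295,331) are over the middle of the black pad. I'll press down.

```bash
python3 -m jog '0 0 0.05 0 0 0 1;0 0 0.05 0 0 0 1;0 0 0.05 0 0 0 1;0 0 0 0 0 0 1'
python3 -m jog '0 0 0.04 0 0 0 1;0 0 0.04 0 0 0 1;0 0 0.03 0 0 0 1;0 0 0 0 0 0 1'
python3 -m jog '0 0 0.03 0 0 0 1;0 0 0.02 0 0 0 1;0 0 0 0 0 0 1'
```

```text
time: 14.1
tool_pos: [433.6, -366.7, 229.1]
tcp_rot: [179.8, 0.2, 89.9]
ft_force: [-0.1, -0.0, 5.6]
finger_gap: -0.1
grip_force: 2.3
time: 14.6
tool_pos: [433.4, -366.7, 218.3]
tcp_rot: [179.9, 0.2, 89.9]
ft_force: [-3.6, -0.2, 8.5]
finger_gap: -0.2
grip_force: 3.4
time: 14.98
tool_pos: [433.3, -366.8, 213.4]
tcp_rot: [179.9, 0.2, 89.9]
ft_force: [-5.2, -0.6, 8.4]
finger_gap: -0.1
grip_force: 4.0
```

```bash
python3 -m jog '0 0 0.02 0 0 0 1;0 0 0.01 0 0 0 1;0 0 0 0 0 0 1'
python3 -m jog '0 0 0.02 0 0 0 1;0 0 0.01 0 0 0 1;0 0 0 0 0 0 1'
```

```text
time: 15.35
tool_pos: [433.2, -366.8, 210.5]
tcp_rot: [179.9, 0.2, 89.9]
ft_force: [-5.4, -0.1, 9.2]
finger_gap: -0.1
grip_force: 4.4
time: 15.72
tool_pos: [433.3, -367.0, 209.1]
tcp_rot: [179.9, 0.2, 89.9]
ft_force: [-11.1, 4.7, 22.2]
finger_gap: 0.1
grip_force: 11.2
```

```bash
python3 -m jog '0 0 0.01 0 0 0 1;0 0 0 0 0 0 1;0 0 0 0 0 0 1'
python3 -m jog '0 0 -0.1 0 0 0 1;0 0 -0.2 0 0 0 1;0 0 -0.4 0 0 0 1;0 0 -0.5 0 0 0 1;0 0 -0.3 0 0 0 1'
python3 -m jog '-0.4 0 0 0 0 0 1;-0.4 0 0 0 0 0 1;-0.3 0 0 0 0 0 1;0 0 0 0 0 0 1;0 0 0 0 0 0 1'
python3 look.py 6 top side >/dev/null
python3 - <<'E'
from crop import *
a=np.hstack([tile("pics/top6.png",280,130,80,60,5),tile("pics/side6.png",285,200,80,60,5)])
b=np.hstack([tile("pics/top6.png",390,165,80,60,5),tile("pics/side6.png",260,305,80,60,5)])
cv2.imwrite("pics/c6.png",np.vstack([a,b]))
E
```

```text
time: 16.1
tool_pos: [433.4, -367.0, 208.9]
tcp_rot: [179.9, 0.2, 89.9]
ft_force: [-14.3, 7.9, 29.2]
finger_gap: -0.2
grip_force: 14.9
time: 16.73
tool_pos: [433.3, -366.1, 359.2]
tcp_rot: [179.8, 0.3, 89.9]
ft_force: [0.6, -0.9, 0.3]
finger_gap: 0.4
grip_force: 0.0
time: 17.35
tool_pos: [433.0, -475.5, 355.9]
tcp_rot: [179.9, 0.1, 89.9]
ft_force: [-0.7, 0.0, 0.4]
finger_gap: 0.0
grip_force: 0.0
```

View pics/c6.png

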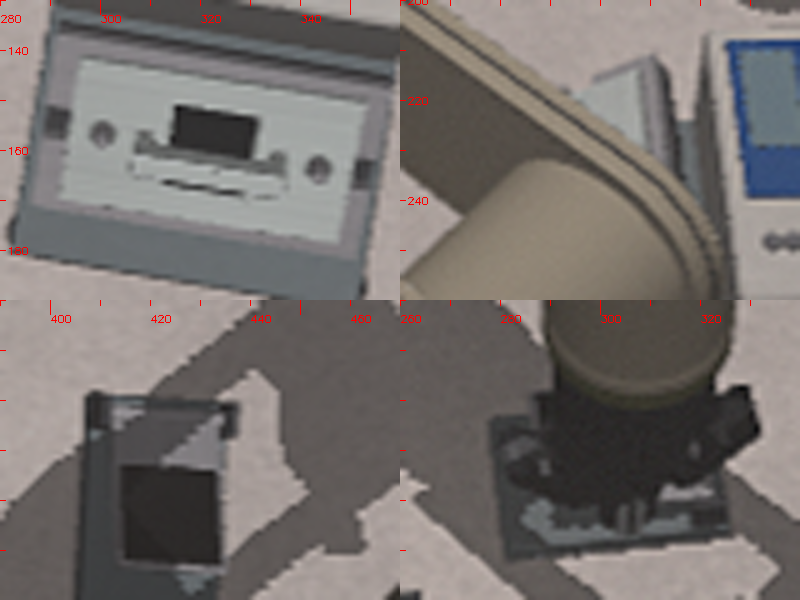

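In the top view the carrier still lies registered on the bed (holes at (300,156.5) and (343.7,164)). The paddle pad is back at its rest position (412–434, 198–218), and the arm is clear.

```bash
python3 -c "from bench import *
print(hand_in())"
```

```text
the job is handed in; nothing more can be done
None
```

The carrier is on the dowels and flush on the bed, the paddle was pressed to its stop and came back up, and the job is handed in after about 17.4 s of robot time; the hand-in gave no verdict.

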